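# Release the lid of a locked mould press

### The job

Open the green mould press on the sculptor's bench: slide its yellow safety catch fully aside, then press the red release button underneath until the lid springs open. Push the button firmly but gently, as with a thumb, for its cap is brittle; then let go, leaving the catch aside and the lid standing open. Do not disturb the bowl, the wax bar or the spatula.

Things in the scene. Friction and masses are not known exactly. Their poses are not given: they have to be found in the camera images.
- press: Green mould press, fixed, z up, yaw varies. Origin: on the bench, under the border of its halves. Its -y half is a control housing 150 (x) x 200 (y) mm, panel 60 mm above the bench, with two steel rails along y at x = -47 and +47 mm (tops 96 mm above the bench, 86 mm clear between). Its +y half is a mould well under a lid. A latch shroud 50 x 18 mm, top 102 mm above the bench, stands at y = -11 mm.
- catch_rib (a point): Top centre of the black grip rib on the yellow sliding catch, 132 mm above the bench; moves with the catch. The rib is 64 mm along the press's x, 16 mm thick along y and stands 30 mm above the catch plate. The plate is 104 (x) x 76 (y) x 6 mm, top 102 mm above the bench, and covers the button.
- catch (a joint): Slide of the catch along the press's -y direction (away from the lid), m: 0 fully over the button, 0.080 at its end stop, button fully uncovered. Starts between 0 and 0.010. About 5 N of friction; stays where left.
- button_seat (a point): Fixed point on the panel on the red button's axis: press x = 0, y = -60 mm, 60 mm above the bench. The button is a round cap of 44 mm diameter, pressed straight down. Its stand-off is adjustable and differs each time: the unpressed top lies 15 to 35 mm above this point (not reported; find it by touch).
- button_unit: The button assembly with its cap; origin fixed at point button_seat (does not show the stand-off). The cap cracks at a push above 40 N, so do not drive it hard against its stop.
- button (a joint): Travel of the button cap below its unpressed position, m: 0 out, 0.012 at its stop. Springs back when released; 3 N at first, about 8 N where the latch lets go, 10 N at the stop. The latch lets go of the lid at about 0.008 of travel.
- lid (a joint): Lid hinge angle, rad: 0 shut and latched, about 1.3 standing open. The hinge runs along the press's x at its far +y side (y = 180 mm), so the edge beside the control housing rises. A damped spring opens it in one to two seconds once unlatched; it stays open.
- lid_edge (a point): Middle of the lid's free edge, top face (press y = 10 mm, 94 mm above the bench when shut).
- bowl: Bystander: loose brass bowl, 100 mm across, 45 mm high; origin at underside centre. Stands on the +x side of the control housing.
- wax_bar: Bystander: loose dark red wax bar 130 x 34 x 24 mm, long along its x; origin at underside centre. Lies off the housing's -y end.
- spatula: Bystander: loose spatula 280 mm long, lying on the bench on the press's -x side; long along its own x, origin mid-length.

How it is judged (in metres and radians):
On the way, in this order (a step that is already met when the one before it is completed fails the run):
1. the catch is slid aside (at least 72 of its 80 mm) with the lid still shut (value of joint catch above 0.072 m and value of joint lid below 0.03 rad), for 0.2 s.
2. the uncovered button is pressed in (more than 6 mm) (value of joint button above 0.006 m and value of joint catch above 0.068 m), for 0.03 s.
3. the lid springs open (more than 1.0 rad) (value of joint lid above 1 rad), for 0.2 s.
At the end, for the whole second after the job is handed in: The lid stands open by more than 1.0 rad and has come to rest (opening slower than 0.1 rad/s), the catch is still aside by more than 68 mm and the button has sprung back (pressed less than 3 mm) (value of joint lid above 1 rad and velocity of joint lid below 0.1 rad/s and value of joint catch above 0.068 m and value of joint button below 0.003 m); the robot touches nothing.
It fails at once if the button is pushed harder than 40 N (contact force between anything else and button_unit above 40 N).
It fails at once if the bowl is moved more than 30 mm (distance of bowl from where it was at the start of the episode above 0.03 m).
It fails at once if the wax bar is moved more than 30 mm (distance of wax_bar from where it was at the start of the episode above 0.03 m).
It fails at once if the spatula is moved more than 30 mm (distance of spatula from where it was at the start of the episode above 0.03 m).
It also fails if it takes over 43 s, if anything falls off the work surface, if the arm or the gripper's body presses on something with over 40 N, if the wrist force passes 120 N, or if a joint passes its speed limit or range.

### The arm

A 6-joint arm with a two-finger parallel gripper is mounted at the origin on the work surface. World frame = base frame: x ahead of the robot, y to its left, z up, the work surface at z = 0. Lengths are in mm, angles in rad, forces in N, time in s.
With the tool pointing down it reaches from about 350 to 775 mm from the base axis. Payload 7.3 kg.
Tool frame: the origin (TCP) lies at the very end of the fingers, on their centre line; the grasp point (between the pads) lies bot.grip_point_offset behind it (bot.grip_point_offset is the distance from the TCP to the grasp point, in mm); z points along the fingers, y is the line along which they close (so a half turn about z gives the same grasp; the last joint's range is limited). The gripper opens to 92 mm and grips with 3 to 60 N. Pads are 19 mm wide; open, the fingers measure 130 mm over their backs; the gripper's body (75 mm by 190 mm) begins 47 mm behind the grasp point.
Start: joints at [1.203, 0.342, 1.524, -0, 1.275, -0.146], TCP at [115.476, 512.162, 226.741] pointing down, gripper open.
Joint ranges: [-2.53, 2.53], [-0.77, 2.02], [0.04, 2.7], [-1, 4.14], [0.28, 2.66], [-3.11, 3.11]. Speed limits (rad/s): [2.57, 2.57, 3.14, 3.14, 3.14, 3.14].

### API

Orientations are given as [roll, pitch, yaw] about the fixed x, y, z axes, in that order (R = Rz(yaw) Ry(pitch) Rx(roll)).
In Python, from plant import bot gives the robot as it stands. The module is installed in compiled form; this text tells all that it offers.
- The arm moves only by the tool carry_out, never from a script. Its argument "plan" is a list of rows, each an object of numbers: "tx", "ty", "tz": the shift along the world's x, y, z in mm; "rx", "ry", "rz": the turn, a rotation vector about the world's x, y, z in rad. A call has 1 to 12 rows; each row shifts and turns the commanded pose from where the row before left it; what a row does not reach is not made up. A row lasts 1/10 s, in which the tool goes at most 50 mm and 8.59 degrees, less where a joint would pass 70% of its speed; a pose out of reach is approached as far as the arm can. A call with a gripper value outside its range is refused whole. "gripper" is the closure, from 0 (fully open) to 1 (shut), set as the call begins (left out, the last holds). The fingers move at their own pace and stop on an object; the grip force is fixed at half the most. Time passes only in rows, so rows that do not move let the fingers close. It gives the time, the measured TCP pose, the force, the opening and the grip force at its end, in the units of the state.
- bot.get_obs(): the state, without advancing time (a new reading comes with each control period).
- bot.capture(name): name is "scene" or "side" or "wrist"; returns the picture (480x640x3 uint8, red, green, blue); there is no depth.
- bot.camera_model(name): a dict with "camera_matrix" (3x3 intrinsics, pixels), "dist" ([k1, k2, p1, p2, k3] as OpenCV has them; the pictures are not rectified), "R" (3x3) and "t" (3): a world point X has camera coordinates R X + t. Camera axes: x right, y down, z forward; pixel columns grow to the right and rows downward; lengths in mm; the calibration is good to about 2 mm. A picture is of the moment at which its call begins: read the wrist's pose just before it. camera_model takes no time and is no camera call; for the wrist camera it gives the pose at the moment of the call.
- bot.close_job(): hands the job in; it is judged then, once.
The state is a dict: "time": time; "joint_positions": joint angles; "dq": joint speeds; "tau": joint torques, N m; "tool_pos": TCP position; "tcp_rot": TCP orientation; "contact_force": force on the tool from outside, world axes, zero at the start; "moment": the same for the moment, N m; "grip_width": finger opening in mm; "finger_force": force on a finger pad.
Only numpy, scipy, OpenCV 4.12 (cv2) and the standard library are available. Lean on these libraries where they do the work, as an engineer would, in place of code of your own. Each camera call takes 0.05 s, during which the arm holds its last target. There are 200 camera calls.

## Working session

There is one attempt and no reset: what is moved stays moved. The work goes in short steps, Python scripts to look and compute and a tool call to move; the robot and the scene stay as the last step left them, time stands still between calls to the robot, and variables do not carry over. Pictures are saved under pics/ and viewed, at most 10 in all, crops included, and the job is handed in when it is done.

Besides the shell and the picture viewer there is one more tool, called in YAML: its name, and indented under it one key for each argument. carry_out: Moves the arm, as the interface text tells. Its arguments: {"type":"object","properties":{"plan":{"type":"array"},"gripper":{"type":"number"}},"required":["plan"]}

```bash
mkdir -p pics; python3 - <<'E'
from plant import bot
import cv2,numpy as np
for n in ("scene","side"):
    im=bot.capture(n); cv2.imwrite(f"pics/{n}0.png",im[:,:,::-1])
    m=bot.camera_model(n); R=np.array(m["R"]);print(n,-R.T@np.array(m["t"]),m["camera_matrix"],m["dist"])
print(bot.get_obs(),bot.grip_point_offset)
E
```

```text
scene [1001.51829138  539.54038459  649.02908824] [[514.09368979   0.         327.48427286]
 [  0.         514.09368979 237.34983057]
 [  0.           0.           1.        ]] [-0.078487  0.        0.        0.        0.      ]
side [ 435.41847908 -554.28296829  842.01531484] [[489.84749362   0.         324.60147744]
 [  0.         489.84749362 236.04600621]
 [  0.           0.           1.        ]] [-0.11330103  0.          0.          0.          0.        ]
{'time': 0.1, 'joint_positions': array([ 1.20299860e+00,  3.42709369e-01,  1.52487387e+00, -3.16764756e-05,
        1.27536928e+00, -1.45980225e-01]), 'dq': array([ 0.0011369 , -0.00136898, -0.00127236,  0.00016838,  0.00097244,
        0.00054262]), 'tau': array([ 2.30752157e-03, -4.32004309e+01, -2.44696265e+01,  7.20399851e-02,
        5.25735843e-02, -6.97128576e-05]), 'tool_pos': array([115.35830127, 511.82833341, 226.10183114]), 'tcp_rot': array([-3.14024284e+00, -1.67840504e-04,  2.91978429e+00]), 'contact_force': array([-0.41225528,  0.02131768, -0.01165476]), 'moment': array([-0.01312665,  0.00228519,  0.02624292]), 'finger_force': 0.0, 'grip_width': 91.99514282080298} 18.8
```

View pics/scene0.png

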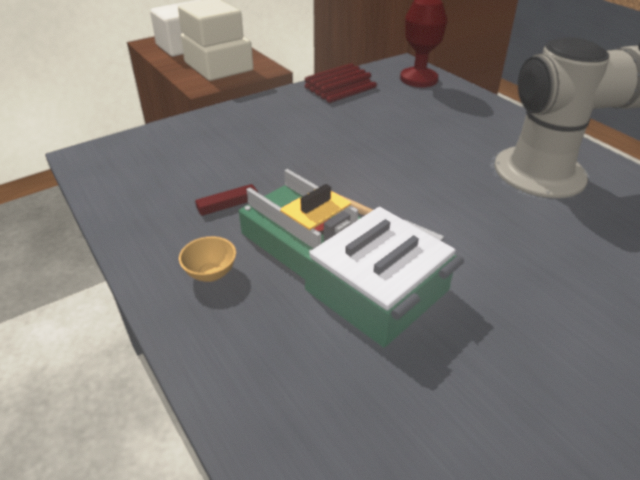

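View pics/side0.png

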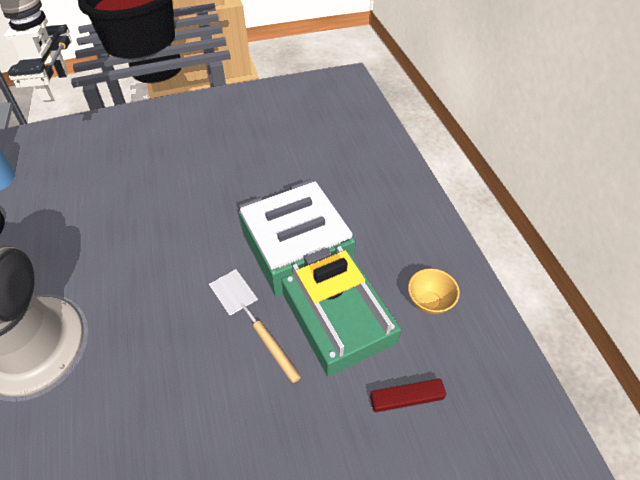

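The scene view shows the press with its rib at about (316,198). The side view shows the lid at about (295,225), the yellow plate at (330,278), the rib at (330,269), the bowl at (433,290), the wax bar at (408,395) and the spatula at (255,325).

```bash
cat > h.py <<'E'
from plant import bot
import cv2,numpy as np
def ray(n,px,z,m=None):
    m=m or bot.camera_model(n);K,d,R,t=[np.array(m[k],float) for k in("camera_matrix","dist","R","t")]
    u=cv2.undistortPoints(np.array(px,float).reshape(-1,1,2),K,d).reshape(-1,2)
    D=np.c_[u,np.ones(len(u))]@R; C=-R.T@t
    return (C+D*((z-C[2])/D[:,2])[:,None])[:,:2]
def big(mask,roi):
    k=np.zeros_like(mask);x0,y0,x1,y1=roi;k[y0:y1,x0:x1]=mask[y0:y1,x0:x1]
    c=cv2.findContours(k,cv2.RETR_EXTERNAL,cv2.CHAIN_APPROX_NONE)[0]
    return max(c,key=cv2.contourArea).reshape(-1,2)
E
python3 - <<'E'
from h import *
for n,rl,ry,rr in(("side",(230,170,365,275),(290,240,380,310),(312,255,350,285)),("scene",(300,200,460,310),(275,180,355,235),(295,183,335,214))):
    im=cv2.imread(f"pics/{n}0.png");h=cv2.cvtColor(im,cv2.COLOR_BGR2HSV)
    for name,lo,hi,r,z in(("lid",(0,0,185),(180,40,255),rl,94),("plate",(20,120,100),(35,255,255),ry,102),("rib",(0,0,0),(180,255,70),rr,132)):
        c=big(cv2.inRange(h,lo,hi),r); p=ray(n,c,z).astype(np.float32)
        R=cv2.minAreaRect(p);print(n,name,len(c),R,c.min(0),c.max(0));print(cv2.boxPoints(R).round().tolist())
E
python3 - <<'E'
import cv2
a=cv2.imread("pics/side0.png")[230:380,260:410];b=cv2.imread("pics/scene0.png")[160:260,230:360]
import numpy as np
cv2.imwrite("pics/c.png",np.hstack([cv2.resize(a,(400,400)),cv2.resize(b,(400,400))]))
E
```

```text
side lid 280 ((563.9844970703125, 78.88618469238281), (177.18505859375, 176.5382080078125), 10.339731216430664) [240 181] [351 269]
[[461.0, 150.0], [493.0, -24.0], [667.0, 8.0], [635.0, 182.0]]
side plate 161 ((592.3403930664062, -70.42559051513672), (104.72965240478516, 80.1007080078125), 10.299240112304688) [296 251] [364 302]
[[534.0, -40.0], [548.0, -119.0], [651.0, -100.0], [637.0, -22.0]]
side rib 81 ((589.7107543945312, -78.76726531982422), (66.59196472167969, 26.437694549560547), 10.441588401794434) [314 258] [346 282]
[[555.0, -72.0], [559.0, -98.0], [625.0, -86.0], [620.0, -60.0]]
scene lid 295 ((560.3720703125, 81.8138427734375), (189.0868377685547, 166.3242950439453), 10.563080787658691) [310 207] [453 305]
[[452.0, 146.0], [483.0, -17.0], [669.0, 17.0], [638.0, 181.0]]
scene plate 173 ((592.5899658203125, -69.69596862792969), (105.71885681152344, 78.3380355834961), 9.609213829040527) [281 192] [350 228]
[[534.0, -40.0], [547.0, -117.0], [651.0, -99.0], [638.0, -22.0]]
scene rib 78 ((602.5856323242188, -55.26008605957031), (76.67227172851562, 30.090221405029297), 12.04335880279541) [302 186] [329 210]
[[562.0, -49.0], [568.0, -78.0], [643.0, -62.0], [637.0, -33.0]]
```

View pics/c.png

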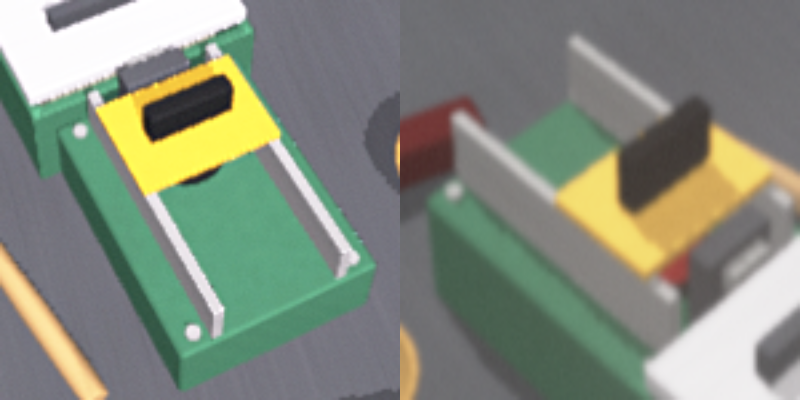

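The crop shows the dark shroud right beside the plate, with the red button peeking out under the plate. Press yaw is about 0.18 rad and the plate centre is about (592,-70). I'll use closed fingers, turned across the press, to push the rib from the lid side, and keep the same orientation for the button.

carry_out:
  plan:
    - {"tx": 36,"ty": -42,"rz": -0.0975}
    - {"tx": 36,"ty": -42,"rz": -0.0975}
    - {"tx": 36,"ty": -42,"rz": -0.0975}
    - {"tx": 36,"ty": -42,"rz": -0.0975}
    - {"tx": 36,"ty": -42,"rz": -0.0975}
    - {"tx": 36,"ty": -42,"rz": -0.0975}
    - {"tx": 36,"ty": -42,"rz": -0.0975}
    - {"tx": 36,"ty": -42,"rz": -0.0975}
    - {"tx": 36,"ty": -42,"rz": -0.0975}
    - {"tx": 36,"ty": -42,"rz": -0.0975}
    - {"tx": 36,"ty": -42,"rz": -0.0975}
    - {"tx": 36,"ty": -42,"rz": -0.0975}
  gripper: 1

```text
invalid input at $.plan[0]: expected keys tx, ty, tz, rx, ry, rz
```

carry_out:
  plan:
    - {"tx": 36,"ty": -42,"tz": 0,"rx": 0,"ry": 0,"rz": -0.0975}
    - {"tx": 36,"ty": -42,"tz": 0,"rx": 0,"ry": 0,"rz": -0.0975}
    - {"tx": 36,"ty": -42,"tz": 0,"rx": 0,"ry": 0,"rz": -0.0975}
    - {"tx": 36,"ty": -42,"tz": 0,"rx": 0,"ry": 0,"rz": -0.0975}
    - {"tx": 36,"ty": -42,"tz": 0,"rx": 0,"ry": 0,"rz": -0.0975}
    - {"tx": 36,"ty": -42,"tz": 0,"rx": 0,"ry": 0,"rz": -0.0975}
    - {"tx": 36,"ty": -42,"tz": 0,"rx": 0,"ry": 0,"rz": -0.0975}
    - {"tx": 36,"ty": -42,"tz": 0,"rx": 0,"ry": 0,"rz": -0.0975}
    - {"tx": 36,"ty": -42,"tz": 0,"rx": 0,"ry": 0,"rz": -0.0975}
    - {"tx": 36,"ty": -42,"tz": 0,"rx": 0,"ry": 0,"rz": -0.0975}
    - {"tx": 36,"ty": -42,"tz": 0,"rx": 0,"ry": 0,"rz": -0.0975}
    - {"tx": 36,"ty": -42,"tz": 0,"rx": 0,"ry": 0,"rz": -0.0975}
  gripper: 1

```text
time: 1.3
tool_pos: [506.8, 54.7, 226.5]
tcp_rot: [-3.141, -0.0, 1.745]
contact_force: [0.3, 1.4, 0.0]
grip_width: 2.0
finger_force: 0.0
```

carry_out:
  plan:
    - {"tx": 0,"ty": 0,"tz": 0,"rx": 0,"ry": 0,"rz": 0}
    - {"tx": 0,"ty": 0,"tz": 0,"rx": 0,"ry": 0,"rz": 0}

```text
time: 1.5
tool_pos: [505.8, 55.8, 225.9]
tcp_rot: [-3.14, -0.001, 1.748]
contact_force: [-0.6, 0.7, 0.1]
grip_width: 0.3
finger_force: 0.0
```

```bash
python3 - <<'E'
from h import *
print(bot.get_obs());cv2.imwrite("pics/w1.png",bot.capture("wrist")[:,:,::-1])
m=bot.camera_model("wrist");R=np.array(m["R"]);print(-R.T@np.array(m["t"]),R)
E
```

```text
{'time': 1.5, 'joint_positions': array([-4.10359503e-02,  3.14326608e-01,  1.56710744e+00,  2.67708994e-04,
        1.26202180e+00, -2.18358923e-01]), 'dq': array([ 0.04047718, -0.02480018,  0.02704545,  0.00455986,  0.0034275 ,
       -0.00024224]), 'tau': array([-1.52457610e+00, -4.07602966e+01, -2.50715339e+01, -7.75862345e-02,
       -7.89220864e-02,  2.20311759e-02]), 'tool_pos': array([505.84479036,  55.7760851 , 225.9129589 ]), 'tcp_rot': array([-3.13982891e+00, -6.52464284e-04,  1.74803713e+00]), 'contact_force': array([-0.59837019,  0.74188479,  0.07632814]), 'moment': array([-0.08429828,  0.09002587, -0.01313803]), 'finger_force': 0.0, 'grip_width': 0.2751044497625212}
[494.77375902 122.07415879 384.58023058] [[ 0.98410535  0.17757558 -0.00188911]
 [ 0.17259192 -0.95387324  0.2456377 ]
 [ 0.04181728 -0.24205942 -0.96935987]]
```

View pics/w1.png

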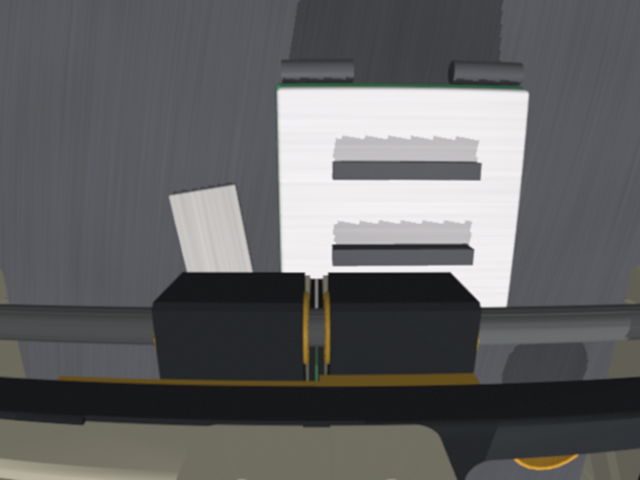

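The wrist view shows the lid, with the fingers hiding the catch, so it doesn't help with the rib. I'll go on to the pre-push point behind the rib.

carry_out:
  plan:
    - {"tx": 27,"ty": -31,"tz": 0,"rx": 0,"ry": 0,"rz": 0}
    - {"tx": 27,"ty": -31,"tz": 0,"rx": 0,"ry": 0,"rz": 0}
    - {"tx": 27,"ty": -31,"tz": 0,"rx": 0,"ry": 0,"rz": 0}
    - {"tx": 0,"ty": 0,"tz": -35,"rx": 0,"ry": 0,"rz": 0}
    - {"tx": 0,"ty": 0,"tz": -30,"rx": 0,"ry": 0,"rz": 0}
    - {"tx": 0,"ty": 0,"tz": -25,"rx": 0,"ry": 0,"rz": 0}
    - {"tx": 0,"ty": 0,"tz": 0,"rx": 0,"ry": 0,"rz": 0}
    - {"tx": 0,"ty": 0,"tz": 0,"rx": 0,"ry": 0,"rz": 0}

```text
time: 2.35
tool_pos: [586.8, -35.1, 137.4]
tcp_rot: [-3.142, -0.0, 1.752]
contact_force: [-0.2, 0.2, 1.0]
grip_width: 0.4
finger_force: 0.0
```

```bash
python3 - <<'E'
from h import *
print(bot.get_obs()["tool_pos"])
a=bot.capture("side")[200:350,240:440,::-1];b=bot.capture("scene")[110:260,230:430,::-1]
cv2.imwrite("pics/c2.png",np.hstack([cv2.resize(a,(400,300)),cv2.resize(b,(400,300))]))
E
```

```text
[586.78622714 -35.10977624 137.44558193]
```

View pics/c2.png

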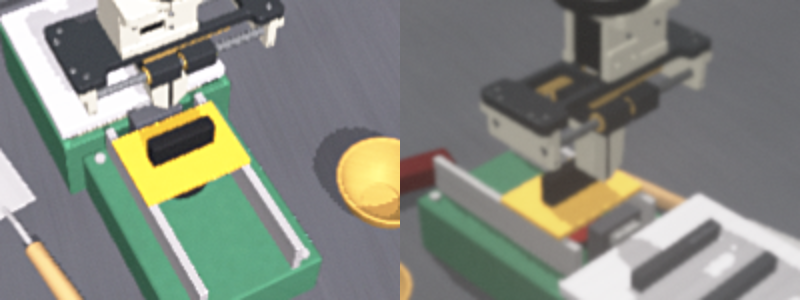

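The fingers hang over the shroud on the lid side of the rib, clear of it in both crops. Next I descend and push.

carry_out:
  plan:
    - {"tx": 0,"ty": 0,"tz": -12,"rx": 0,"ry": 0,"rz": 0}
    - {"tx": 0,"ty": 0,"tz": -10,"rx": 0,"ry": 0,"rz": 0}
    - {"tx": 0,"ty": 0,"tz": 0,"rx": 0,"ry": 0,"rz": 0}
    - {"tx": 1.4,"ty": -7.9,"tz": 0,"rx": 0,"ry": 0,"rz": 0}
    - {"tx": 1.4,"ty": -7.9,"tz": 0,"rx": 0,"ry": 0,"rz": 0}
    - {"tx": 1.4,"ty": -7.9,"tz": 0,"rx": 0,"ry": 0,"rz": 0}
    - {"tx": 1.4,"ty": -7.9,"tz": 0,"rx": 0,"ry": 0,"rz": 0}
    - {"tx": 1.4,"ty": -7.9,"tz": 0,"rx": 0,"ry": 0,"rz": 0}

```text
time: 3.25
tool_pos: [594.3, -75.7, 114.9]
tcp_rot: [3.141, -0.002, 1.749]
contact_force: [0.3, 5.6, 1.1]
grip_width: 0.6
finger_force: 2.8
```

carry_out:
  plan:
    - {"tx": 1.4,"ty": -7.9,"tz": 0,"rx": 0,"ry": 0,"rz": 0}
    - {"tx": 1.4,"ty": -7.9,"tz": 0,"rx": 0,"ry": 0,"rz": 0}
    - {"tx": 1.4,"ty": -7.9,"tz": 0,"rx": 0,"ry": 0,"rz": 0}
    - {"tx": 1.4,"ty": -7.9,"tz": 0,"rx": 0,"ry": 0,"rz": 0}
    - {"tx": 1.4,"ty": -7.9,"tz": 0,"rx": 0,"ry": 0,"rz": 0}

```text
time: 3.75
tool_pos: [601.5, -115.1, 115.0]
tcp_rot: [3.14, -0.002, 1.75]
contact_force: [2.3, 5.8, 0.3]
grip_width: 0.4
finger_force: 2.8
```

carry_out:
  plan:
    - {"tx": 0.7,"ty": -4,"tz": 0,"rx": 0,"ry": 0,"rz": 0}
    - {"tx": 0.7,"ty": -4,"tz": 0,"rx": 0,"ry": 0,"rz": 0}
    - {"tx": 0.4,"ty": -2,"tz": 0,"rx": 0,"ry": 0,"rz": 0}
    - {"tx": 0,"ty": 0,"tz": 0,"rx": 0,"ry": 0,"rz": 0}

```text
time: 4.15
tool_pos: [603.4, -125.5, 115.0]
tcp_rot: [3.14, -0.001, 1.749]
contact_force: [2.3, 3.6, -0.2]
grip_width: 0.5
finger_force: 1.7
```

carry_out:
  plan:
    - {"tx": 0.4,"ty": -2,"tz": 0,"rx": 0,"ry": 0,"rz": 0}
    - {"tx": 0.4,"ty": -2,"tz": 0,"rx": 0,"ry": 0,"rz": 0}

```text
time: 4.35
tool_pos: [603.7, -127.6, 115.0]
tcp_rot: [3.141, -0.004, 1.75]
contact_force: [0.7, 15.9, 4.0]
grip_width: 0.1
finger_force: 7.8
```

carry_out:
  plan:
    - {"tx": 0.4,"ty": -2,"tz": 0,"rx": 0,"ry": 0,"rz": 0}
    - {"tx": 0.4,"ty": -2,"tz": 0,"rx": 0,"ry": 0,"rz": 0}

```text
time: 4.55
tool_pos: [603.7, -127.7, 115.0]
tcp_rot: [-3.141, -0.01, 1.75]
contact_force: [-2.2, 28.8, 8.2]
grip_width: 0.2
finger_force: 14.5
```

Force rose to 29 N, so the catch is at its end stop. I'll back off, lift and look for the button.

carry_out:
  plan:
    - {"tx": -1.4,"ty": 7.9,"tz": 0,"rx": 0,"ry": 0,"rz": 0}
    - {"tx": -1.8,"ty": 9.9,"tz": 0,"rx": 0,"ry": 0,"rz": 0}
    - {"tx": -1.8,"ty": 9.9,"tz": 20,"rx": 0,"ry": 0,"rz": 0}
    - {"tx": 0,"ty": 10,"tz": 35,"rx": 0,"ry": 0,"rz": 0}
    - {"tx": 0,"ty": 20,"tz": 35,"rx": 0,"ry": 0,"rz": 0}
    - {"tx": 0,"ty": 0,"tz": 0,"rx": 0,"ry": 0,"rz": 0}

```text
time: 5.15
tool_pos: [601.7, -74.9, 210.4]
tcp_rot: [3.132, 0.004, 1.751]
contact_force: [-0.2, -0.1, 0.5]
grip_width: 0.2
finger_force: 0.0
```

```bash
python3 - <<'E'
from h import *
print(bot.get_obs()["tool_pos"],bot.get_obs()["contact_force"])
S=bot.capture("side")[:,:,::-1];C=bot.capture("scene")[:,:,::-1]
cv2.imwrite("pics/c3.png",np.hstack([cv2.resize(S[200:350,240:440],(400,300)),cv2.resize(C[110:260,230:430],(400,300))]))
for n,im,r in(("side",S,(290,230,380,350)),("scene",C,(270,180,370,260))):
    h=cv2.cvtColor(np.ascontiguousarray(im),cv2.COLOR_BGR2HSV)
    c=big(cv2.inRange(h,(0,120,60),(8,255,255))|cv2.inRange(h,(172,120,60),(180,255,255)),r)
    print(n,len(c),c.min(0),c.max(0))
    for z in(75,85,95):print(z,cv2.minEnclosingCircle(ray(n,c,z).astype(np.float32)))
    c=big(cv2.inRange(h,(20,120,100),(35,255,255)),(270,180,400,350));print("plate",cv2.minAreaRect(ray(n,c,102).astype(np.float32)))
E
```

```text
[601.73487818 -74.89955381 210.43256875] [-0.17185077 -0.13349504  0.50672724]
side 75 [317 268] [341 295]
75 ((588.4332275390625, -64.07611846923828), 30.683664321899414)
85 ((586.4382934570312, -70.46721649169922), 30.283634185791016)
95 ((584.443359375, -76.85831451416016), 29.883590698242188)
plate ((606.0687255859375, -145.833984375), (104.70221710205078, 79.32695007324219), 10.46773624420166)
scene 69 [305 205] [328 230]
75 ((588.740234375, -69.19010925292969), 36.97364807128906)
85 ((595.9310913085938, -58.58559036254883), 36.329551696777344)
95 ((603.1220092773438, -47.9810676574707), 35.68544006347656)
plate ((602.2157592773438, -122.243896484375), (85.68916320800781, 93.43596649169922), 59.88829040527344)
```

View pics/c3.png

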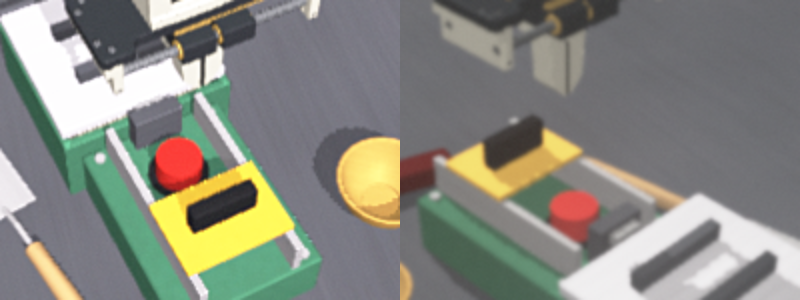

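The red cap is fully uncovered. Its top-face centre is at full-image side (329.5,278.5) and scene (317,211.5). I'll triangulate it.

```bash
python3 - <<'E'
from h import *
for z in range(75,100,4): print(z,ray("side",[[329.5,278]],z)[0].round(1),ray("scene",[[317,211]],z)[0].round(1))
E
```

```text
75 [595.  -58.4] [579.9 -85.3]
79 [594.2 -61. ] [582.8 -80.9]
83 [593.3 -63.5] [585.7 -76.6]
87 [592.5 -66.1] [588.7 -72.2]
91 [591.7 -68.7] [591.6 -67.9]
95 [590.8 -71.3] [594.6 -63.5]
99 [590.  -73.9] [597.5 -59.2]
```

carry_out:
  plan:
    - {"tx": -10,"ty": 7,"tz": -30,"rx": 0,"ry": 0,"rz": 0}
    - {"tx": 0,"ty": 0,"tz": -35,"rx": 0,"ry": 0,"rz": 0}
    - {"tx": 0,"ty": 0,"tz": -25,"rx": 0,"ry": 0,"rz": 0}
    - {"tx": 0,"ty": 0,"tz": -15,"rx": 0,"ry": 0,"rz": 0}
    - {"tx": 0,"ty": 0,"tz": -5,"rx": 0,"ry": 0,"rz": 0}
    - {"tx": 0,"ty": 0,"tz": 0,"rx": 0,"ry": 0,"rz": 0}
    - {"tx": 0,"ty": 0,"tz": 0,"rx": 0,"ry": 0,"rz": 0}

```text
time: 5.95
tool_pos: [589.6, -69.2, 95.1]
tcp_rot: [3.141, 0.0, 1.749]
contact_force: [0.3, -0.6, 0.3]
grip_width: 0.2
finger_force: 0.0
```

carry_out:
  plan:
    - {"tx": 0,"ty": 0,"tz": -2,"rx": 0,"ry": 0,"rz": 0}
    - {"tx": 0,"ty": 0,"tz": -2,"rx": 0,"ry": 0,"rz": 0}
    - {"tx": 0,"ty": 0,"tz": 0,"rx": 0,"ry": 0,"rz": 0}

```text
time: 6.25
tool_pos: [589.4, -68.7, 90.9]
tcp_rot: [3.141, 0.0, 1.75]
contact_force: [0.6, -1.0, -0.3]
grip_width: 0.9
finger_force: 0.0
```

carry_out:
  plan:
    - {"tx": 0,"ty": 0,"tz": -2,"rx": 0,"ry": 0,"rz": 0}
    - {"tx": 0,"ty": 0,"tz": -2,"rx": 0,"ry": 0,"rz": 0}
    - {"tx": 0,"ty": 0,"tz": 0,"rx": 0,"ry": 0,"rz": 0}

```text
time: 6.55
tool_pos: [589.6, -68.7, 87.1]
tcp_rot: [3.141, 0.0, 1.75]
contact_force: [-1.1, 0.9, 4.2]
grip_width: 0.4
finger_force: 1.9
```

carry_out:
  plan:
    - {"tx": 0,"ty": 0,"tz": -2,"rx": 0,"ry": 0,"rz": 0}
    - {"tx": 0,"ty": 0,"tz": -2,"rx": 0,"ry": 0,"rz": 0}
    - {"tx": 0,"ty": 0,"tz": 0,"rx": 0,"ry": 0,"rz": 0}

```text
time: 6.85
tool_pos: [589.6, -68.8, 83.3]
tcp_rot: [3.141, 0.0, 1.75]
contact_force: [-1.0, 0.8, 5.5]
grip_width: 0.7
finger_force: 3.0
```

carry_out:
  plan:
    - {"tx": 0,"ty": 0,"tz": -2,"rx": 0,"ry": 0,"rz": 0}
    - {"tx": 0,"ty": 0,"tz": -1,"rx": 0,"ry": 0,"rz": 0}
    - {"tx": 0,"ty": 0,"tz": 0,"rx": 0,"ry": 0,"rz": 0}

```text
time: 7.15
tool_pos: [589.7, -68.7, 80.5]
tcp_rot: [3.141, 0.0, 1.75]
contact_force: [-1.6, 0.7, 7.2]
grip_width: 0.3
finger_force: 3.6
```

carry_out:
  plan:
    - {"tx": 0,"ty": 0,"tz": -1,"rx": 0,"ry": 0,"rz": 0}
    - {"tx": 0,"ty": 0,"tz": 0,"rx": 0,"ry": 0,"rz": 0}

```text
time: 7.35
tool_pos: [589.7, -68.7, 79.5]
tcp_rot: [3.14, 0.0, 1.75]
contact_force: [-2.0, -0.4, 7.8]
grip_width: 0.2
finger_force: 3.9
```

```bash
python3 - <<'E'
from h import *
S=bot.capture("side")[:,:,::-1];C=bot.capture("scene")[:,:,::-1]
cv2.imwrite("pics/c4.png",np.hstack([cv2.resize(S[130:350,220:440],(400,400)),cv2.resize(C[60:280,230:450],(400,400))]))
E
```

```text
(no output)
```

View pics/c4.png

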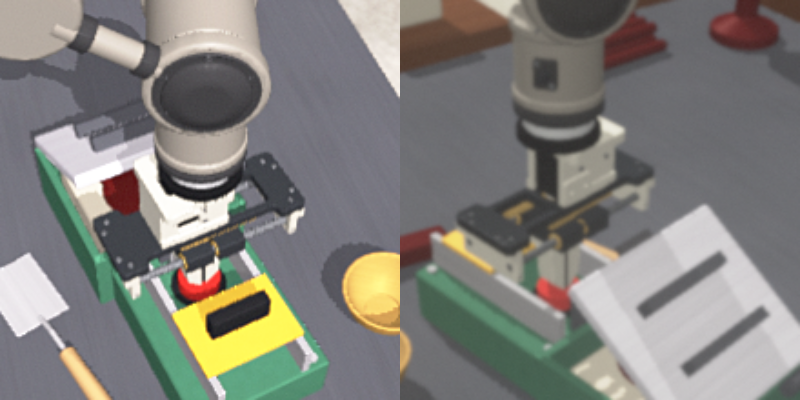

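The lid is swinging open and the catch is still aside. I'll let it finish, then lift straight off.

carry_out:
  plan:
    - {"tx": 0,"ty": 0,"tz": 5,"rx": 0,"ry": 0,"rz": 0}
    - {"tx": 0,"ty": 0,"tz": 10,"rx": 0,"ry": 0,"rz": 0}
    - {"tx": 0,"ty": 0,"tz": 10,"rx": 0,"ry": 0,"rz": 0}
    - {"tx": 0,"ty": 0,"tz": 0,"rx": 0,"ry": 0,"rz": 0}
    - {"tx": 0,"ty": 0,"tz": 0,"rx": 0,"ry": 0,"rz": 0}
    - {"tx": 0,"ty": 0,"tz": 0,"rx": 0,"ry": 0,"rz": 0}
    - {"tx": 0,"ty": 0,"tz": 0,"rx": 0,"ry": 0,"rz": 0}
    - {"tx": 0,"ty": 0,"tz": 0,"rx": 0,"ry": 0,"rz": 0}
    - {"tx": 0,"ty": 0,"tz": 0,"rx": 0,"ry": 0,"rz": 0}
    - {"tx": 0,"ty": 0,"tz": 0,"rx": 0,"ry": 0,"rz": 0}
    - {"tx": 0,"ty": 0,"tz": 0,"rx": 0,"ry": 0,"rz": 0}
    - {"tx": 0,"ty": 0,"tz": 0,"rx": 0,"ry": 0,"rz": 0}

```text
time: 8.65
tool_pos: [589.4, -68.7, 103.7]
tcp_rot: [3.142, 0.0, 1.75]
contact_force: [-0.2, -0.5, -0.5]
grip_width: 0.7
finger_force: 0.0
```

carry_out:
  plan:
    - {"tx": 0,"ty": 0,"tz": 20,"rx": 0,"ry": 0,"rz": 0}
    - {"tx": 0,"ty": 0,"tz": 30,"rx": 0,"ry": 0,"rz": 0}
    - {"tx": 0,"ty": -10,"tz": 20,"rx": 0,"ry": 0,"rz": 0}
    - {"tx": 0,"ty": -20,"tz": 10,"rx": 0,"ry": 0,"rz": 0}
    - {"tx": 0,"ty": 0,"tz": 0,"rx": 0,"ry": 0,"rz": 0}
    - {"tx": 0,"ty": 0,"tz": 0,"rx": 0,"ry": 0,"rz": 0}
    - {"tx": 0,"ty": 0,"tz": 0,"rx": 0,"ry": 0,"rz": 0}
    - {"tx": 0,"ty": 0,"tz": 0,"rx": 0,"ry": 0,"rz": 0}
    - {"tx": 0,"ty": 0,"tz": 0,"rx": 0,"ry": 0,"rz": 0}
    - {"tx": 0,"ty": 0,"tz": 0,"rx": 0,"ry": 0,"rz": 0}
    - {"tx": 0,"ty": 0,"tz": 0,"rx": 0,"ry": 0,"rz": 0}
    - {"tx": 0,"ty": 0,"tz": 0,"rx": 0,"ry": 0,"rz": 0}

```text
time: 9.85
tool_pos: [589.3, -98.6, 183.7]
tcp_rot: [-3.142, -0.0, 1.75]
contact_force: [0.3, -0.2, 0.7]
grip_width: 0.3
finger_force: 0.0
```

```bash
python3 - <<'E'
from h import *
S=bot.capture("side")[:,:,::-1];C=bot.capture("scene")[:,:,::-1]
cv2.imwrite("pics/c5.png",np.hstack([cv2.resize(S[130:410,220:500],(400,400)),cv2.resize(C[60:340,180:460],(400,400))]))
print(bot.get_obs()["contact_force"])
E
```

```text
[ 0.09191274  0.40129069 -0.20701032]
```

View pics/c5.png

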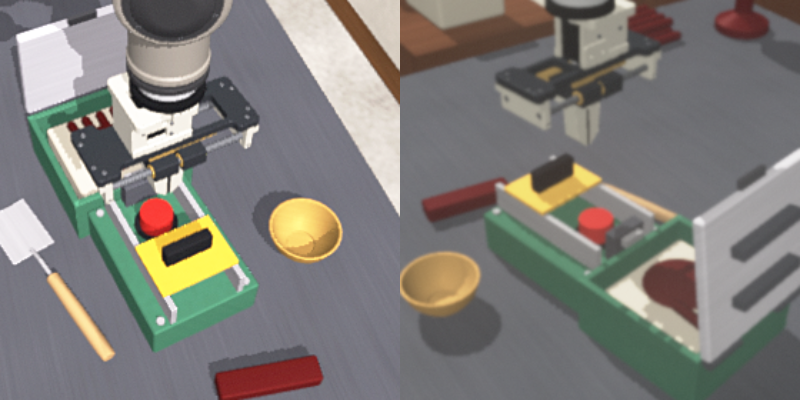

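The lid stands open, the button is out, the catch is aside, and the bystanders haven't moved. Handing in.

```bash
python3 -c "
from plant import bot
print(bot.close_job())"
```

```text
the job is handed in; nothing more can be done
None
```

I opened the press and handed in the job at about 10 s on the robot's clock: the last pictures show the catch fully aside, the button sprung back (highest reading while pressing 8 N), the lid standing open and the bowl, wax bar and spatula in place; the hand-in gave no verdict.

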